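# Swap the open hardware tray at the leather bench

## Robot

A 6-joint arm with a two-finger parallel gripper is mounted at the origin on the work surface. World frame = base frame: x ahead of the robot, y to its left, z up, the work surface at z = 0. Lengths are in m, angles in rad, forces in N, time in s.
With the tool pointing down it reaches from about 0.275 to 0.825 m from the base axis. Payload 4.9 kg.
Tool frame: the origin (TCP) lies between the finger pads; the fingertips stand 8 mm ahead of it and the grasp point (between the pads) lies 11 mm behind it; z points along the fingers, y is the direction in which the jaws open and shut (so a half turn about z gives the same grasp; the last joint's range is limited). The gripper opens to 85 mm and grips with 20 to 120 N. Pads are 22 mm wide; open, the fingers measure 114 mm over their backs; the gripper's body (76 mm by 85 mm) begins 54 mm behind the grasp point. The pads swing forward as they close: fully open they stand 13 mm farther back than shut.
Start: joints at [1.139, 0.326, -0.193, 1.052, 0, 1.437], TCP at [0.161, 0.526, 0.239] pointing down, gripper open.
Joint ranges: [-2.65, 2.65], [-0.97, 1.79], [-1.3, 1.35], [-1.93, 2.1], [-1.47, 1.37], [-3.14, 3.14]. Speed limits (rad/s): [2.57, 2.57, 3.14, 3.14, 3.14, 3.14].

## Interface

Orientations are given as a rotation vector (axis times angle).
In Python, from plant import arm gives the robot as it stands. The module is installed in compiled form; this text tells all that it offers.
- The arm moves only by the tool apply_moves, never from a script. Its argument "commands" is a list that holds one entry, the list of rows, each a list of 7 numbers: the opening in per cent of the stroke, from 0 (shut) to 100 (fully open), then the shift along the tool's x, y, z in m, then the turn, a rotation vector about the tool's x, y, z in rad. A call has 1 to 5 rows; each row is the pose to reach, as a shift and turn from the pose commanded when the call began, along the tool's axes at that moment; what a row does not reach only later rows make up. A row lasts 1/12 s, in which the tool goes at most 41.7 mm and 7.16 degrees, less where a joint would pass 70% of its speed; a pose out of reach is approached as far as the arm can. A call with a gripper value outside its range is refused whole. The fingers move at their own pace and stop on an object; "force" is the grip in N (left out, the last holds). Time passes only in rows, so rows that repeat a pose let the fingers close. It gives the time, the measured TCP pose, the force and the opening at its end, in the units of the state.
- arm.observe(): the state, without advancing time (a new reading comes with each control period).
- arm.capture(name): name is "side" or "top" or "wrist"; returns a dict with "pixels" (480x640x3 uint8, blue, green, red), "depth" (480x640 float32, m along the optical axis (not along the pixel's ray), 0 where there is no reading), "K" (3x3 intrinsics, pixels), "R" (3x3) and "t" (3): a world point X has camera coordinates R X + t; the wrist camera has in their place "hand_eye" (4x4, takes a point from camera to tool coordinates, whose origin is the TCP and whose axes are the flange's). Camera axes: x right, y down, z forward; pixel columns grow to the right and rows downward; lengths in m; the calibration is good to about 2 mm. A picture is of the moment at which its call begins: read the wrist's pose just before it.
- arm.hand_in(): hands the job in, once; it reports no verdict.
Trained networks look in a picture, given as the dict that the camera call returned (one of the last four; its "shot" number tells which), for a name from the list of things; names that differ only in an ending like _2 or _b are one class to them, and where a whole thing is asked for, a point or a joint stands for the part that bears it (a point fixed in the world has none). Each returns a list of dicts, best first, with "conf" (0 to 1); they miss things now and then, are a little off and sometimes report something else, mostly with a low value. They report only what shows in the picture. A call takes as long as a camera call.
- arm.cut_out(query, picture): "region" (480x640 bool, what is visible of it) and "rect" ([left, top, width, height] in pixels, round what is visible of it).
- arm.pinpoint(query, picture): "position" ([row, column] in pixels: a listed point, or the origin of a listed thing).
The state is a dict: "clock": time; "joint_positions": joint angles; "qd": joint speeds; "joint_efforts": joint torques, N m; "eef_pos": TCP position; "ee_rot": TCP orientation; "contact_force": force on the tool from outside, world axes, zero at the start; "torque": the same for the moment, N m; "finger_gap": opening from 0.0 (shut) to 1.0 (fully open).
Only numpy, scipy, OpenCV 4.12 (cv2) and the standard library are available. Lean on these libraries where they do the work, as an engineer would, in place of code of your own. Each camera call takes 0.05 s, during which the arm holds its last target. There are 200 camera calls.

## Task

The narrow tray has been left standing out: push it fully home with the fingertips, then hook a fingertip behind the lip of the other, wider tray (the one under the stone slab) and draw it out all the way to its stop, so that the buckles in it can be reached. Never have both trays out together, do not pinch a lip between the fingers, leave the buckles lying in their tray, and leave the bottle, jar and mallet where they stand.

Things in the scene. Friction and masses are not known exactly. Their poses are not given: they have to be found in the camera images.
- narrow (a joint): How far the narrow tray is out, in m: 0 is fully home against its stop, 0.09 is fully out; at the start it is 0.045 to 0.08 out. It slides stiffly (about 2 N, plus 6 N per m/s) and stays where it is left.
- narrow_lip (a point): Middle of the top edge of the narrow tray's upright lip, on its inner face, 44 mm above the table; moves with the tray. The lip is 10 mm thick, so its front face is 10 mm nearer the robot. x points level into the housing (draw out along -x, push home along +x), y along the lip, z up. Home, this face is 55 mm in front of the housing.
- narrow_unit: Fixed low wooden housing of the narrow tray, 180 mm deep, 140 mm wide; plain wooden roof, top 52 mm above the table. Origin: bottom middle of its front, x into the housing. The light wood tray (120 mm wide) sticks out of its front: floor top 10 mm above the table, side walls up to 32 mm. Behind its lip is an empty open-topped finger well, 57 mm front to back, 108 mm wide, then a cross wall.
- wide (a joint): How far the wide tray is out, in m: 0 is fully home (so at the start), 0.09 is fully out against its stop. It slides stiffly (about 2 N, plus 6 N per m/s) and stays where it is left.
- wide_lip (a point): Middle of the top edge of the wide tray's upright lip, on its inner face, 44 mm above the table; moves with the tray. The lip is 10 mm thick, so its front face is 10 mm nearer the robot. x points level into the housing (draw out along -x, push home along +x), y along the lip, z up. Home, this face is 55 mm in front of the housing.
- wide_unit: Fixed low wooden housing of the wide tray, 180 mm deep, 200 mm wide; its roof is a pale stone slab, top 66 mm above the table. Origin: bottom middle of its front, x into the housing. The light wood tray (180 mm wide) sticks out of its front: floor top 10 mm above the table, side walls up to 32 mm. Behind its lip is an empty open-topped finger well, 57 mm front to back, 168 mm wide, then a cross wall.
- buckle0: A brass belt buckle, 50 x 44 x 8 mm, lying loose in the left rear cell of the wide tray, hidden under the slab at the start. Origin: centre of its underside.
- buckle1: A like buckle in the right rear cell of the wide tray. Origin: centre of its underside.
- dye_bottle: A bystander: standing amber bottle, 48 mm in diameter, 110 mm high. Origin: centre of its underside.
- rivet_jar: A bystander: standing clear jar with a steel cap, 56 mm in diameter, 60 mm high, on the robot's side of the trays. Origin: centre of its underside.
- mallet: A bystander: wooden mallet lying flat, 230 mm long along its x, head 90 mm across and 60 mm high at +x. Origin: on the table below the handle, 100 mm from its end.

How it is judged:
On the way, in this order (a step that is already met when the one before it is completed fails the run):
1. the narrow tray is pushed fully home (value of joint narrow below 0.006 m), for 0.2 s.
2. the wide tray is being drawn by a finger behind its lip (value of joint wide above 0.02 m and contact force between the fingers and wide_c0 above 0.3 N), for 0.05 s.
3. the wide tray is out at its stop (value of joint wide above 0.082 m), for 0.2 s.
At the end, for the whole second after the job is handed in: The narrow tray is home within 6 mm, the wide tray is out within 8 mm of its stop and at rest, and both buckles lie at rest in the wide tray's rear cells (value of joint narrow below 0.006 m and value of joint wide above 0.082 m and velocity of joint wide below 0.01 m/s and x of buckle0 in the frame of wide_lip between 0.06 and 0.225 m and y of buckle0 in the frame of wide_lip between -0.085 and 0.085 m and height (world z) of each of buckle0, buckle1 below 0.025 m and linear speed of each of buckle0, buckle1 below 0.02 m/s and x of buckle1 in the frame of wide_lip between 0.06 and 0.225 m and y of buckle1 in the frame of wide_lip between -0.085 and 0.085 m); the robot touches nothing.
It fails at once if both trays are out together (wide more than 15 mm, narrow more than 15 mm) (value of joint each of wide, narrow above 0.015 m).
It fails at once if a tray's lip is pinched, pressed by the fingers on both its faces at once ((contact force between the fingers and wide_c1 above 1 N and contact force between the fingers and wide_c0 above 1 N) or (contact force between the fingers and narrow_c1 above 1 N and contact force between the fingers and narrow_c0 above 1 N)).
It fails at once if a buckle is lifted off the tray floor (25 mm above the table) (height (world z) of any of buckle0, buckle1 above 0.025 m).
It fails at once if the bottle, jar or mallet is shifted by more than 20 mm or lifted (distance of any of dye_bottle, rivet_jar, mallet from where it was at the start of the episode above 0.02 m).
It also fails if it takes over 45 s, if anything falls off the work surface, if the arm or the gripper's body presses on something with over 40 N, if the wrist force passes 120 N, or if a joint passes its speed limit or range.

## Working session

There is one attempt and no reset: what is moved stays moved. The work goes in short steps, Python scripts to look and compute and a tool call to move; the robot and the scene stay as the last step left them, time stands still between calls to the robot, and variables do not carry over. Pictures are saved under pics/ and viewed, on a budget of 10 in all, crops included, one or two more only if the job needs it, and the job is handed in when it is done.

Besides the shell and the picture viewer there is one more tool, called after "Emit:" as name(argument=value, ...), one argument or row to a line, values as JSON. apply_moves: Moves the arm, as the interface text tells. Its arguments: {"type":"object","properties":{"commands":{"type":"array","items":{"type":"array","items":{"type":"array","items":{"type":"number"}}}},"force":{"type":"number"}},"required":["commands"]}

```bash
mkdir -p pics
cat > h.py <<'E'
import numpy as np, cv2
from scipy.spatial.transform import Rotation as Ro
from plant import arm
def world(p,rc,z=None,st=None):
    r,c=rc; K=p["K"]; ray=np.linalg.inv(K)@[c,r,1]
    if "R" in p: R=p["R"].T; o=-R@p["t"]
    else:
        T=np.eye(4);T[:3,:3]=Ro.from_rotvec(st["ee_rot"]).as_matrix();T[:3,3]=st["eef_pos"]
        T=T@p["hand_eye"];R=T[:3,:3];o=T[:3,3]
    d=R@ray
    if z is None:
        D=p["depth"][int(round(r)),int(round(c))]; return o+d*D
    return o+d*(z-o[2])/d[2]
E
python3 - <<'E'
from h import *
s=arm.observe();print(s)
for cam in("top","side"):
    p=arm.capture(cam);cv2.imwrite(f"pics/{cam}0.png",p["pixels"])
    for q,z in(("narrow_lip",.044),("wide_lip",.044),("narrow_unit",0),("wide_unit",0),("dye_bottle",0),("rivet_jar",0),("mallet",0)):
        for d in arm.pinpoint(q,p)[:2]:
            print(cam,q,round(d["conf"],2),np.round(d["position"]),world(p,d["position"],z).round(3))
E
```

```text
{'clock': 0.0, 'joint_positions': array([ 1.13880532e+00,  3.26952836e-01, -1.93578235e-01,  1.05198673e+00,
       -6.28573624e-06,  1.43658427e+00]), 'qd': array([ 4.70567995e-04, -5.76861325e-04,  1.89603359e-04, -5.64842885e-04,
        9.70223113e-05, -5.76490568e-04]), 'joint_efforts': array([ 1.08444889e-03, -4.43396044e+01,  2.62440008e+01,  1.52837805e-02,
        1.20116806e-04, -5.22973238e-06]), 'eef_pos': array([0.16112922, 0.5252823 , 0.23849908]), 'ee_rot': array([-4.65953209e-01, -3.10636476e+00,  2.59880648e-03]), 'contact_force': array([ 0.6315492 , -0.7001534 , -0.52409177]), 'torque': array([ 0.04247692, -0.05068195, -0.02506689]), 'finger_gap': 0.9984638341349145}
top narrow_lip 0.62 [231. 251.] [0.529 0.163 0.044]
top wide_lip 0.6 [208. 395.] [ 0.591 -0.174  0.044]
top narrow_unit 0.78 [185. 252.] [0.648 0.17  0.   ]
top wide_unit 0.62 [188. 395.] [ 0.649 -0.179  0.   ]
top dye_bottle 0.88 [206. 145.] [0.591 0.429 0.   ]
top dye_bottle 0.4 [188. 392.] [ 0.647 -0.171  0.   ]
top rivet_jar 0.81 [291. 307.] [0.393 0.03  0.   ]
top mallet 0.91 [245. 529.] [ 0.515 -0.502  0.   ]
top mallet 0.58 [291. 308.] [0.394 0.028 0.   ]
side narrow_lip 0.68 [203. 290.] [0.544 0.17  0.044]
side narrow_lip 0.43 [422. 334.] [ 0.506 -0.516  0.044]
side wide_lip 0.56 [286. 339.] [ 0.598 -0.175  0.044]
side narrow_unit 0.7 [210. 323.] [0.638 0.18  0.   ]
side wide_unit 0.83 [294. 360.] [ 0.651 -0.168 -0.   ]
side dye_bottle 0.8 [170. 294.] [0.594 0.409 0.   ]
side rivet_jar 0.65 [256. 239.] [0.39  0.028 0.   ]
side mallet 0.82 [419. 333.] [ 0.514 -0.482  0.   ]
```

View pics/top0.png

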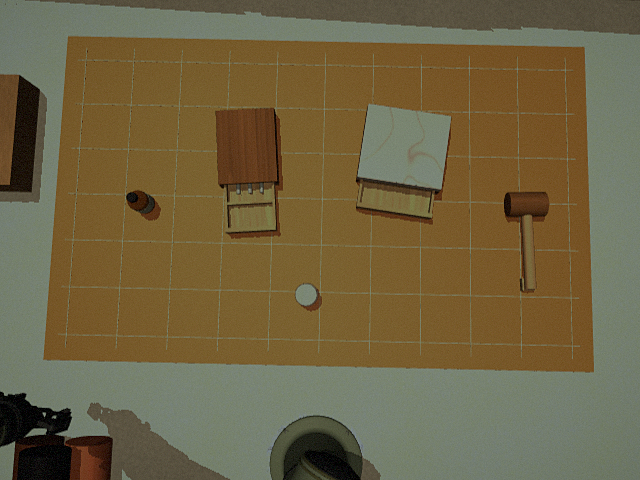

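Run:
```python
from h import *
p=arm.capture("top")
for q,z in(("narrow_unit",.052),("wide_unit",.066)):
    m=arm.cut_out(q,p)[0]["region"]; 
    D=p["depth"]; v,u=np.nonzero(m&(D>0)); K=p["K"]
    X=(np.stack([(u-K[0,2])/K[0,0],(v-K[1,2])/K[1,1],0*u+1.])*D[v,u]-p["t"][:,None]).T@p["R"]
    for nm,sel in(("roof",abs(X[:,2]-z)<.006),("lip",abs(X[:,2]-.044)<.005)):
        Y=X[sel,:2]
        if len(Y)>10: print(q,nm,len(Y),cv2.minAreaRect((Y*1000).astype(np.float32)),np.median(X[sel,2]))
```

```text
narrow_unit roof 4134 ((676.64697265625, 177.64157104492188), (293.777099609375, 140.47750854492188), 4.4994707107543945) 0.05106674287191938
narrow_unit lip 1364 ((676.5263671875, 177.436279296875), (293.6392822265625, 140.88601684570312), 4.764037609100342) 0.047307083697884895Traceback (most recent call last):
  File "<stdin>", line 4, in <module>
IndexError: list index out of range
```

The top view shows the narrow tray out, with its lip front at about row 232, columns 228–276. The wide tray is home and yawed about −7°, with its lip running from (357,210) to (432,217). The jar is at (307,294), clear of both. The narrow housing is yawed about +4.5°, and its lip front is near (0.530, 0.166). I'll set out now.

Emit:
apply_moves(
  commands=[
    [[0,-0.033,-0.02,0.003,0,0,-0.07],[0,-0.066,-0.04,0.006,0,0,-0.14],[0,-0.099,-0.06,0.009,0,0,-0.21],[0,-0.132,-0.08,0.012,0,0,-0.28],[0,-0.165,-0.1,0.015,0,0,-0.37]],
  ],
  force=40,
)

```text
clock: 1.37
eef_pos: [0.2906, 0.3805, 0.2243]
ee_rot: [-0.121, 3.139, 0.0]
contact_force: [0.6, -0.2, 0.6]
finger_gap: 0.299
```

```bash
cat >> h.py <<'E'
def delta(pos,yaw):
    "tool shift and turn to a downward pose at pos, tool y along the lip y of yaw (deg)"
    s=arm.observe(); R=Ro.from_rotvec(s["ee_rot"]).as_matrix(); a=np.radians(yaw)
    y=np.array([-np.sin(a),np.cos(a),0]); z=np.array([0,0,-1.]); T=np.stack([np.cross(y,z),y,z],1)
    print("at",s["clock"],s["eef_pos"].round(4),"F",s["contact_force"].round(1),"shift",(R.T@(np.array(pos)-s["eef_pos"])).round(4),"turn",Ro.from_matrix(R.T@T).as_rotvec().round(4))
def roofs(p,z,yr):
    D=p["depth"];v,u=np.nonzero(D>0);K=p["K"]
    X=(np.stack([(u-K[0,2])/K[0,0],(v-K[1,2])/K[1,1],0*u+1.])*D[v,u]-p["t"][:,None]).T@p["R"]
    k=(abs(X[:,2]-z)<.006)&(X[:,1]>yr[0])&(X[:,1]<yr[1])&(X[:,0]>.5)&(X[:,0]<.95)
    return X[k]
E
python3 - <<'E'
from h import *
delta((.485,.163,.2),4.5)
p=arm.capture("top")
for z,yr in((.066,(-.36,-.03)),(.052,(.07,.3)),(.044,(.07,.3)),(.044,(-.36,-.03))):
    X=roofs(p,z,yr)
    m=np.zeros((480,640),np.uint8)
    print(z,len(X),cv2.minAreaRect((X[:,:2]*1000).astype(np.float32)))
    print(np.percentile(X,[1,50,99],axis=0).round(3).tolist())
E
```

```text
at 1.3667 [0.2906 0.3805 0.2243] F [ 0.6 -0.2  0.6] shift [-0.1772 -0.2318  0.0243] turn [ 0.0003  0.0004 -0.0018]
0.066 6026 ((736.0599365234375, -192.19342041015625), (200.23101806640625, 181.24777221679688), 82.24563598632812)
[[0.643, -0.293, 0.06], [0.734, -0.193, 0.065], [0.828, -0.091, 0.071]]
0.052 4147 ((676.406494140625, 177.44854736328125), (293.77935791015625, 140.42005920410156), 4.640264987945557)
[[0.64, 0.111, 0.046], [0.73, 0.182, 0.051], [0.822, 0.252, 0.057]]
0.044 1901 ((677.053955078125, 177.79815673828125), (295.1220703125, 140.9423828125), 4.660333156585693)
[[0.529, 0.109, 0.039], [0.717, 0.178, 0.048], [0.822, 0.252, 0.05]]
0.044 401 ((693.0360107421875, -185.60922241210938), (198.55833435058594, 223.6064910888672), 82.3697280883789)
[[0.573, -0.27, 0.038], [0.59, -0.172, 0.044], [0.722, -0.084, 0.05]]
```

Emit:
apply_moves(
  commands=[
    [[0,-0.022,-0.029,0.003,0,0,0],[0,-0.044,-0.058,0.006,0,0,0],[0,-0.066,-0.087,0.009,0,0,0],[0,-0.088,-0.116,0.012,0,0,0],[0,-0.11,-0.145,0.015,0,0,0]],
  ],
)

```text
clock: 1.83
eef_pos: [0.4109, 0.2439, 0.2094]
ee_rot: [-0.113, 3.139, 0.001]
contact_force: [0.4, 1.7, 0.4]
finger_gap: -0.0
```

Emit:
apply_moves(
  commands=[
    [[0,-0.022,-0.029,0.01,0,0,0],[0,-0.044,-0.058,0.02,0,0,0],[0,-0.067,-0.087,0.03,0,0,0],[0,-0.067,-0.087,0.065,0,0,0],[0,-0.067,-0.087,0.1,0,0,0]],
  ],
)

```text
clock: 2.25
eef_pos: [0.4866, 0.1619, 0.1097]
ee_rot: [-0.106, 3.134, 0.001]
contact_force: [-0.3, 1.3, -0.9]
finger_gap: 0.001
```

Run:
```python
from h import *
delta((.485,.163,.03),4.6)
p=arm.capture("side");cv2.imwrite("pics/side1.png",p["pixels"])
```

```text
at 2.25 [0.4866 0.1619 0.1097] F [-0.3  1.3 -0.9] shift [0.0019 0.0012 0.0797] turn [ 0.0006  0.0054 -0.0127]
```

View pics/side1.png

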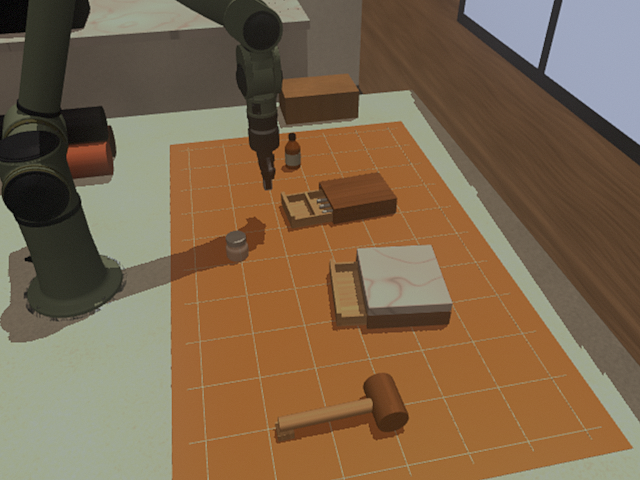

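The side view shows the shut fingertips at (268,187), in front of the narrow lip at (283–290,210). I'll descend and approach.

Emit:
apply_moves(
  commands=[
    [[0,0,0,0.035,0,0,-0.01],[0,0,0,0.07,0,0,-0.01],[0,0,0,0.08,0,0,-0.01],[0,-0.01,0,0.08,0,0,-0.01],[0,-0.02,0,0.08,0,0,-0.01]],
  ],
)

```text
clock: 2.72
eef_pos: [0.5018, 0.165, 0.0293]
ee_rot: [0.13, -3.136, 0.001]
contact_force: [0.5, 0.8, 0.2]
finger_gap: -0.004
```

Emit:
apply_moves(
  commands=[
    [[0,-0.01,0,0,0,0,0],[0,-0.02,0,0,0,0,0],[0,-0.03,0,0,0,0,0],[0,-0.04,0,0,0,0,0],[0,-0.048,0,0,0,0,0]],
  ],
)

```text
clock: 3.13
eef_pos: [0.5509, 0.169, 0.0307]
ee_rot: [0.13, -3.138, 0.0]
contact_force: [-3.7, -0.7, 2.4]
finger_gap: 0.001
```

Emit:
apply_moves(
  commands=[
    [[0,-0.004,0,0,0,0,0],[0,-0.007,0,0,0,0,0],[0,-0.01,0,0,0,0,0],[0,-0.012,0,0,0,0,0],[0,-0.012,0,0,0,0,0]],
  ],
)

```text
clock: 3.55
eef_pos: [0.5631, 0.1697, 0.0294]
ee_rot: [-0.129, 3.139, 0.0]
contact_force: [-0.3, 0.2, 0.4]
finger_gap: 0.003
```

Emit:
apply_moves(
  commands=[
    [[0,-0.002,0,0,0,0,0],[0,-0.004,0,0,0,0,0],[0,-0.004,0,0,0,0,0]],
  ],
)

```text
clock: 3.8
eef_pos: [0.567, 0.1699, 0.0292]
ee_rot: [-0.129, 3.139, 0.0]
contact_force: [-0.4, 0.3, 0.7]
finger_gap: 0.004
```

Emit:
apply_moves(
  commands=[
    [[0,-0.002,0,0,0,0,0],[0,-0.004,0,0,0,0,0]],
  ],
)

```text
clock: 3.97
eef_pos: [0.5696, 0.1701, 0.029]
ee_rot: [0.129, -3.137, 0.0]
contact_force: [-8.7, -1.7, 5.6]
finger_gap: -0.001
```

Emit:
apply_moves(
  commands=[
    [[0,-0.002,0,0,0,0,0],[0,-0.003,0,0,0,0,0]],
  ],
)

```text
clock: 4.13
eef_pos: [0.5696, 0.1701, 0.0287]
ee_rot: [0.129, -3.131, 0.001]
contact_force: [-13.2, -1.8, 8.8]
finger_gap: 0.003
```

The tip has stopped moving while the force climbs, so the tray is against its stop. I'll hold briefly, then back off and rise.

Emit:
apply_moves(
  commands=[
    [[0,0,0,0,0,0,0],[0,0,0,0,0,0,0],[0,0.02,0,0,0,0,0],[0,0.035,0,-0.02,0,0,0],[0,0.035,0,-0.05,0,0,0]],
  ],
)

```text
clock: 4.55
eef_pos: [0.5334, 0.1668, 0.0765]
ee_rot: [0.129, -3.13, 0.002]
contact_force: [-0.1, 0.6, -0.4]
finger_gap: -0.002
```

Emit:
apply_moves(
  commands=[
    [[0,0,0,-0.035,0,0,0.1],[0,0,-0.02,-0.065,0,0,0.2],[0,0,-0.055,-0.08,0,0,0.21],[0,0,-0.095,-0.08,0,0,0.21],[0,0,-0.135,-0.08,0,0,0.21]],
  ],
)

```text
clock: 4.97
eef_pos: [0.5521, 0.0319, 0.1615]
ee_rot: [0.197, 3.13, -0.001]
contact_force: [-0.1, 0.5, 0.0]
finger_gap: -0.001
```

Run:
```python
from h import *
# target: above the well, 28 mm behind the wide lip's inner face
a=np.radians(-7.75); xd=np.array([np.cos(a),np.sin(a),0])
tgt=np.array([.646,-.180,0])-.055*xd+.028*xd
print(tgt)
delta((tgt[0],tgt[1],.16),-7.75)
p=arm.capture("top")
X=roofs(p,.052,(.07,.3));print(cv2.minAreaRect((X[:,:2]*1000).astype(np.float32)))
X=roofs(p,.044,(.07,.3));print(np.percentile(X[:,0],[0,1,2]))
```

```text
[ 0.61924662 -0.17635902  0.        ]
at 4.9667 [0.5521 0.0319 0.1615] F [-0.1  0.5  0. ] shift [-0.0928 -0.1981  0.002 ] turn [-0.      0.0057  0.0094]
((700.6302490234375, 179.39035034179688), (245.23097229003906, 140.39797973632812), 4.655052661895752)
[0.57362898 0.57702274 0.57900303]
```

The narrow unit now measures 245 mm overall, which means it is home. Next I'll go above the wide tray's finger well.

Emit:
apply_moves(
  commands=[
    [[0,-0.016,-0.034,0,0,0,0.01],[0,-0.032,-0.068,0,0,0,0.01],[0,-0.048,-0.102,0,0,0,0.01],[0,-0.064,-0.136,0,0,0,0.01],[0,-0.08,-0.17,0,0,0,0.01]],
  ],
)

```text
clock: 5.43
eef_pos: [0.6086, -0.1478, 0.1595]
ee_rot: [0.217, 3.133, -0.001]
contact_force: [-0.3, 0.5, 0.5]
finger_gap: 0.001
```

Emit:
apply_moves(
  commands=[
    [[0,-0.013,-0.028,0,0,0,0],[0,-0.013,-0.028,0,0,0,0],[0,-0.013,-0.028,0,0,0,0]],
  ],
)

```text
clock: 5.68
eef_pos: [0.6173, -0.1773, 0.1589]
ee_rot: [0.221, 3.133, -0.0]
contact_force: [0.6, 0.7, 0.0]
finger_gap: 0.004
```

Run:
```python
from h import *
delta((.619,-.1764,.026),-7.75)
s=arm.observe();p=arm.capture("wrist");cv2.imwrite("pics/w1.png",p["pixels"])
for d in arm.pinpoint("wide_lip",p)[:2]: print(d["conf"],d["position"],world(p,d["position"],.044,s))
# pixel of predicted TCP landing point
T=np.linalg.inv(p["hand_eye"]);q=p["K"]@(T[:3,:3]@[0,0,.008]+T[:3,3]);print("tip px",q[:2]/q[2])
```

```text
at 5.6833 [ 0.6173 -0.1773  0.1589] F [0.6 0.7 0. ] shift [-0.0014  0.0012  0.1329] turn [-0.0002  0.0008 -0.0057]
tip px [315.09079604 306.27350062]
```

View pics/w1.png

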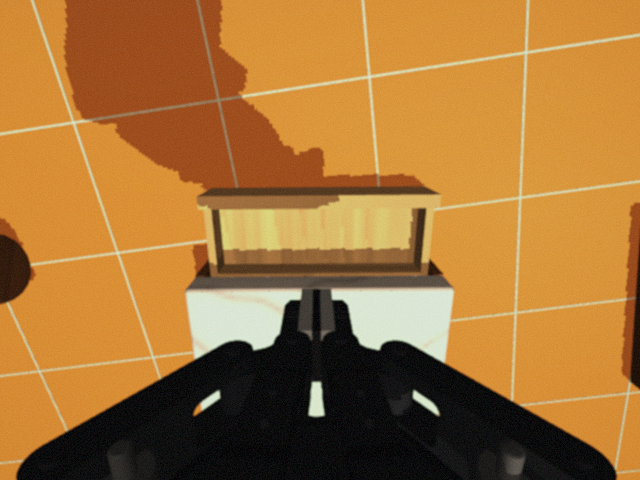

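The wrist view shows the wide tray's open well between the lip's inner edge (about row 206) and the slab front (about row 282), centred at column 318. I'll check the tip's landing point numerically.

Run:
```python
from h import *
s=arm.observe();p=arm.capture("wrist")
a=np.radians(-7.75);xd=np.array([np.cos(a),np.sin(a)])
for n,rc,z in(("lip in",(207,318),.044),("lip front",(193,318),.044),("slab",(283,320),.06)):
    w=world(p,rc,z,s);d=world(p,rc,None,s);print(n,w.round(4),d.round(4),"ahead of TCP",((w-s["eef_pos"])[:2]@xd).round(4))
```

```text
lip in [ 0.5925 -0.1696  0.044 ] [ 0.5921 -0.1695  0.0458] ahead of TCP -0.0245
lip front [ 0.5821 -0.1681  0.044 ] [ 0.5851 -0.1684  0.0267] ahead of TCP -0.035
slab [ 0.6468 -0.1755  0.06  ] [ 0.6501 -0.1759  0.0528] ahead of TCP 0.0301
```

Emit:
apply_moves(
  commands=[
    [[0,-0.001,0,0.035,0,0,0],[0,-0.001,0,0.07,0,0,0],[0,-0.001,0,0.1,0,0,0],[0,-0.001,0,0.12,0,0,0],[0,-0.001,0,0.13,0,0,0]],
  ],
)

```text
clock: 6.25
eef_pos: [0.6154, -0.1729, 0.0262]
ee_rot: [-0.213, -3.13, -0.003]
contact_force: [-0.4, -0.2, -0.9]
finger_gap: -0.003
```

Emit:
apply_moves(
  commands=[
    [[0,0.008,0,0,0,0,0],[0,0.016,0,0,0,0,0],[0,0.024,0,0,0,0,0],[0,0.032,0,0,0,0,0],[0,0.04,0,0,0,0,0]],
  ],
)

```text
clock: 6.67
eef_pos: [0.5787, -0.17, 0.0312]
ee_rot: [0.216, 3.13, -0.001]
contact_force: [3.3, 1.1, 1.2]
finger_gap: -0.0
```

The lip is hooked and the tray is moving, with a pull of about 3 N. I'll keep drawing.

Emit:
apply_moves(
  commands=[
    [[0,0.009,0,0.001,0,0,0],[0,0.018,0,0.002,0,0,0],[0,0.027,0,0.003,0,0,0],[0,0.036,0,0.003,0,0,0],[0,0.045,0,0.003,0,0,0]],
  ],
)

```text
clock: 7.08
eef_pos: [0.5339, -0.1646, 0.0279]
ee_rot: [0.217, 3.131, -0.003]
contact_force: [2.1, -1.7, 1.2]
finger_gap: 0.0
```

Emit:
apply_moves(
  commands=[
    [[0,0.005,0,0,0,0,0],[0,0.01,0,0,0,0,0],[0,0.013,0,0,0,0,0],[0,0.016,0,0,0,0,0]],
  ],
)

```text
clock: 7.42
eef_pos: [0.5176, -0.1618, 0.0266]
ee_rot: [0.216, 3.133, -0.001]
contact_force: [3.0, -1.3, 1.3]
finger_gap: 0.001
```

Emit:
apply_moves(
  commands=[
    [[0,0.002,0,0,0,0,0],[0,0.004,0,0,0,0,0],[0,0.004,0,0,0,0,0]],
  ],
)

```text
clock: 7.67
eef_pos: [0.5166, -0.1616, 0.0266]
ee_rot: [0.215, 3.128, -0.0]
contact_force: [8.3, -1.2, -5.0]
finger_gap: 0.0
```

Emit:
apply_moves(
  commands=[
    [[0,0.002,0,0,0,0,0],[0,0.003,0,0,0,0,0],[0,0.003,0,0,0,0,0]],
  ],
)

```text
clock: 7.92
eef_pos: [0.5166, -0.1616, 0.0267]
ee_rot: [0.214, 3.123, 0.0]
contact_force: [15.2, -1.4, -11.6]
finger_gap: 0.001
```

The tip is stopped at about 88 mm of travel with the force rising, so the tray is at its stop. I'll release toward the middle of the well, rise clear and check.

Emit:
apply_moves(
  commands=[
    [[0,0,0,0,0,0,0],[0,-0.012,0,0,0,0,0],[0,-0.022,0,0,0,0,0],[0,-0.022,0,-0.03,0,0,0],[0,-0.022,0,-0.07,0,0,0]],
  ],
)

```text
clock: 8.33
eef_pos: [0.5288, -0.1618, 0.0927]
ee_rot: [-0.215, -3.124, -0.006]
contact_force: [0.8, -0.3, -0.9]
finger_gap: -0.0
```

Emit:
apply_moves(
  commands=[
    [[0,0,0,-0.04,0,0,0],[0,0,0,-0.08,0,0,0],[0,0.04,0,-0.1,0,0,0],[0,0.08,0,-0.1,0,0,0],[0,0.12,0,-0.1,0,0,0]],
  ],
)

```text
clock: 8.75
eef_pos: [0.4125, -0.1469, 0.197]
ee_rot: [0.215, 3.134, -0.001]
contact_force: [-1.3, -0.8, -0.5]
finger_gap: 0.002
```

Run:
```python
from h import *
p=arm.capture("side");cv2.imwrite("pics/side2.png",p["pixels"])
for q in("wide_lip","narrow_lip","buckle0"):
    for d in arm.pinpoint(q,p)[:2]: print(q,d["conf"],world(p,d["position"],.01 if q[0]=="b" else .044).round(3))
for q in("dye_bottle","rivet_jar","mallet"):
    for d in arm.pinpoint(q,p)[:1]: print(q,world(p,d["position"],0).round(3))
p=arm.capture("top")
for z,yr in((.052,(.07,.3)),(.044,(-.36,-.03))):
    X=roofs(p,z,yr);print(cv2.minAreaRect((X[:,:2]*1000).astype(np.float32)))
a=np.radians(-7.75);K=roofs(p,.044,(-.3,-.03))
print("lip front vs housing",np.percentile((K[:,:2]-[.646,-.180])@[np.cos(a),np.sin(a)],[0,1,3,5]).round(4))
```

```text
wide_lip 0.86 [ 0.511 -0.154  0.044]
wide_lip 0.52 [ 0.507 -0.517  0.044]
narrow_lip 0.94 [0.583 0.178 0.044]
buckle0 0.61 [ 0.613 -0.134  0.01 ]
buckle0 0.52 [ 0.62  -0.221  0.01 ]
dye_bottle [0.6   0.427 0.   ]
rivet_jar [0.39  0.045 0.   ]
mallet [ 0.512 -0.487  0.   ]
((700.7096557617188, 179.34158325195312), (245.7022705078125, 140.3974609375), 4.598052978515625)
((651.6782836914062, -180.93194580078125), (196.58787536621094, 315.11199951171875), 84.02554321289062)
lip front vs housing [-0.1538 -0.1534 -0.153  -0.1525]
```

View pics/side2.png

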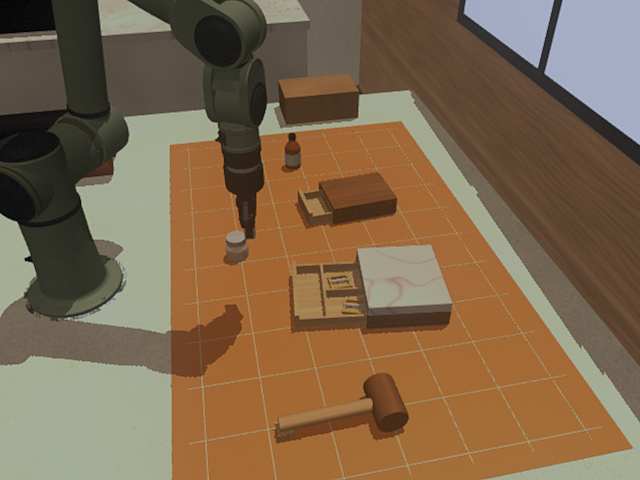

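The side view shows the narrow tray home at (315,205). The wide tray is out with both buckles in its rear cells at (342,281) and (352,306). The jar is still at (236,245), and the gripper is clear above.

```bash
python3 -c "
from plant import arm
print(arm.hand_in())"
```

```text
the job is handed in; nothing more can be done
None
```

The job is done and handed in at about 9 s of the 45 s allowed; the hand-in reports no verdict.

**What I did:** With the shut fingertips I pushed the narrow tray in until it stopped moving and the force climbed to about 13 N. Then I lowered the shut fingertips into the wide tray's well, drew it out by the inner face of its lip until it stopped at about 15 N, released, and raised the arm clear.

**Last checks:**
- **Narrow tray:** the unit measures 245–246 mm overall against 245 mm when home, so it is within about 1 mm.
- **Wide tray:** the lip front is about 153.5 mm ahead of the housing, so it is about 88.5 mm out of 90 mm.
- **Buckles:** both are visible lying in the rear cells.
- **Bottle, jar and mallet:** they look unmoved in the pictures. The side-camera network's estimates drifted between looks: about 17–18 mm for the bottle and jar, and 5 mm for the mallet. I put that down to detection noise, since the fingers were never near them at low height and no unexpected contact force showed.

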